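# Find the soft spring buffer and fit the firm pair to the stop bracket

## Robot

A 6-joint arm with a two-finger parallel gripper is mounted at the origin on a cart in front of the work surface, level with it; the furniture and walls round the work are solid. World frame = base frame: x ahead of the robot, y to its left, z up, the work surface at z = 0. Lengths are in m, angles in rad, forces in N, time in s.
With the tool pointing down it reaches from about 0.35 to 0.875 m from the base axis. Payload 15.5 kg.
Tool frame: the origin (TCP) lies on the centre line of the jaws, within the pads' length; the fingertips stand 17 mm ahead of it and the grasp point (between the pads) lies 2 mm behind it; z points along the fingers, y is the direction in which the jaws open and shut (so a half turn about z gives the same grasp; the last joint's range is limited). The gripper opens to 85 mm and grips with 20 to 120 N. Pads are 22 mm wide; open, the fingers measure 114 mm over their backs; the gripper's body (76 mm by 85 mm) begins 54 mm behind the grasp point. The pads swing forward as they close: fully open they stand 13 mm farther back than shut.
Start: joints at [-1.44, 0.494, 1.345, -0, 1.302, -0.096], TCP at [0.141, -0.609, 0.248] pointing down, gripper open.
Joint ranges: [-2.91, 2.91], [-0.82, 2.16], [0.22, 2.67], [-1.22, 4.37], [0.12, 2.79], [-3.08, 3.08]. Speed limits (rad/s): [1.89, 1.89, 2.57, 3.01, 3.01, 3.01].

## Interface

Orientations are given as a unit quaternion [w, x, y, z].
In Python, from workcell import robot gives the robot as it stands.
- The arm moves only by the tool servo_tool, never from a script. Its argument "moves" is a list of rows, each a list of 7 numbers: the shift along the tool's x, y, z in m, then the turn, a rotation vector about the tool's x, y, z in degrees, then the closure, from -1 (fully open) to 1 (shut). In form: [[tx, ty, tz, wx, wy, wz, hand], ...]. A call has 1 to 10 rows; each row is the pose to reach, as a shift and turn from the pose commanded when the call began, along the tool's axes at that moment; what a row does not reach only later rows make up. A row lasts 1/8 s, in which the tool goes at most 62.5 mm and 10.7 degrees, less where a joint would pass 70% of its speed; a pose out of reach is approached as far as the arm can. A call with a gripper value outside its range is refused whole. The fingers move at their own pace and stop on an object; "force" is the grip in N (left out, the last holds). Time passes only in rows, so rows that repeat a pose let the fingers close. It gives the time, the measured TCP pose, the force and the opening at its end, in the units of the state.
- robot.observe(): the state, without advancing time (a new reading comes with each control period).
- robot.get_image(name): name is "side" or "top" or "wrist"; returns a dict with "pixels" (480x640x3 uint8, red, green, blue), "range_z" (480x640 float32, m along the optical axis (not along the pixel's ray), 0 where there is no reading), "camera_matrix" (3x3 intrinsics, pixels), "D" ([k1, k2, p1, p2, k3] as OpenCV has them; the pictures are not rectified), "view" (4x4, takes a point from world to camera coordinates); the wrist camera has in their place "mount" (4x4, takes a point from camera to tool coordinates, whose origin is the TCP and whose axes are the flange's). Camera axes: x right, y up, looking along -z (the intrinsics and any distortion apply to the point x, -y, -z); pixel columns grow to the right and rows downward; lengths in m; the calibration is good to about 2 mm. A picture is of the moment at which its call begins: read the wrist's pose just before it.
- robot.hand_in(): hands the job in, once; it reports no verdict.
Trained networks look in the newest picture that a camera, given by its name, has taken for a name from the list of things; names that differ only in an ending like _2 or _b are one class to them, and where a whole thing is asked for, a point or a joint stands for the part that bears it (a point fixed in the world has none). Each returns a list of dicts, best first, with "p" (0 to 1); they miss things now and then, are a little off and sometimes report something else, mostly with a low value. They report only what shows in the picture. A call takes as long as a camera call. They do not tell look-alikes from the thing itself.
- robot.look_for(target, camera): "bbox" ([centre column, centre row, width, height] in pixels, round what is visible of it).
- robot.regions_of(target, camera): "region" (480x640 bool, what is visible of it) and "bbox" ([centre column, centre row, width, height] in pixels, round what is visible of it).
- robot.pinpoint(target, camera): "location" ([column, row] in pixels: a listed point, or the origin of a listed thing).
The state is a dict: "clock": time; "qpos": joint angles; "qd": joint speeds; "joint_torque": joint torques, N m; "position": TCP position; "eef_rot": TCP orientation; "force": force on the tool from outside, world axes, zero at the start; "wrist_torque": the same for the moment, N m; "gripper_width": finger opening in m.
Only numpy, scipy, OpenCV 4.12 (cv2) and the standard library are available. Lean on these libraries where they do the work, as an engineer would, in place of code of your own. Each camera call takes 0.05 s, during which the arm holds its last target. There are 200 camera calls.

## Task

One of the three spring buffers for the conveyor stop has gone soft: squeeze them lengthwise between the fingers to find the one whose plunger gives way and stays in, and put it in the scrap tray. Lay the two firm ones in the two saddles of the stop bracket, one in each, the saddle between its lock nuts and the black cap pointing toward the conveyor. Leave the oil bottle, the card pad and the tape roll where they are.

Things in the scene. Friction and masses are not known exactly. Their poses are not given: they have to be found in the camera images.
- buffer_1: one of three spring buffers that look alike: dark threaded cylinder, 30 mm diameter, with two hexagonal lock nuts and a plunger with a flat black cap, 65 mm long in all, about 0.33 kg. Lies on the nuts, axis 20 mm above the bench, cap toward the conveyor within 25 degrees. Origin on the axis midway between the nuts; x along the axis to the cap: cap face at +37 mm, flat rear end at -28 mm, nuts from 10 to 18 mm either side
- buffer_1_cap (a point): centre of the cap's outer face of buffer_1 with its plunger fully out (does not follow the plunger). The cap is 26 mm in diameter, 6 mm thick, on a 9 mm bright rod; the rear end is 30 mm in diameter; the nuts are 40 mm across flats, 46 mm across corners, with 20 mm of bare thread between them
- buffer_1_plunger (a joint): how far the plunger of buffer_1 is pressed in: 0 out, 0.012 m fully in. Squeezed lengthwise (cap face to rear end), the dead one gives way to 5 N through all 12 mm (then 53 mm long) and stays in; a firm one shortens less than 1 mm at 20 to 40 N, 5 mm at 120 N, and springs back. Any of the three places may hold the dead one
- buffer_2: one of three spring buffers that look alike: dark threaded cylinder, 30 mm diameter, with two hexagonal lock nuts and a plunger with a flat black cap, 65 mm long in all, about 0.33 kg. Lies on the nuts, axis 20 mm above the bench, cap toward the conveyor within 25 degrees. Origin on the axis midway between the nuts; x along the axis to the cap: cap face at +37 mm, flat rear end at -28 mm, nuts from 10 to 18 mm either side
- buffer_2_cap (a point): centre of the cap's outer face of buffer_2 with its plunger fully out (does not follow the plunger). The cap is 26 mm in diameter, 6 mm thick, on a 9 mm bright rod; the rear end is 30 mm in diameter; the nuts are 40 mm across flats, 46 mm across corners, with 20 mm of bare thread between them
- buffer_2_plunger (a joint): how far the plunger of buffer_2 is pressed in: 0 out, 0.012 m fully in. Squeezed lengthwise (cap face to rear end), the dead one gives way to 5 N through all 12 mm (then 53 mm long) and stays in; a firm one shortens less than 1 mm at 20 to 40 N, 5 mm at 120 N, and springs back. Any of the three places may hold the dead one
- buffer_3: one of three spring buffers that look alike: dark threaded cylinder, 30 mm diameter, with two hexagonal lock nuts and a plunger with a flat black cap, 65 mm long in all, about 0.33 kg. Lies on the nuts, axis 20 mm above the bench, cap toward the conveyor within 25 degrees. Origin on the axis midway between the nuts; x along the axis to the cap: cap face at +37 mm, flat rear end at -28 mm, nuts from 10 to 18 mm either side
- buffer_3_cap (a point): centre of the cap's outer face of buffer_3 with its plunger fully out (does not follow the plunger). The cap is 26 mm in diameter, 6 mm thick, on a 9 mm bright rod; the rear end is 30 mm in diameter; the nuts are 40 mm across flats, 46 mm across corners, with 20 mm of bare thread between them
- buffer_3_plunger (a joint): how far the plunger of buffer_3 is pressed in: 0 out, 0.012 m fully in. Squeezed lengthwise (cap face to rear end), the dead one gives way to 5 N through all 12 mm (then 53 mm long) and stays in; a firm one shortens less than 1 mm at 20 to 40 N, 5 mm at 120 N, and springs back. Any of the three places may hold the dead one
- stop_bracket: fixed aluminium stop bracket on the robot's left: plate 74 x 150 x 10 mm with two saddle blocks side by side and an upright flange, 52 mm high, along its left (+y) end. Origin at the centre of the plate's underside, x toward the conveyor behind the bench, y along the row of saddles. Each saddle: block 14 mm long in x, 51 mm wide in y, shoulders 28 mm above the bench
- saddle_left (a point): where the origin of a buffer comes to lie in the left saddle (beside the flange): 35.4 mm above the bench, at bracket y = +33 mm. The round groove, open at the top, runs along the bracket's x and takes the bare thread, with a nut on either side of the block (3 mm play each way); the buffer's ends overhang freely, their axis 25 mm above the plate
- saddle_right (a point): the same for the right saddle, at bracket y = -33 mm
- scrap_tray: fixed shallow steel scrap tray on the robot's right, behind the buffers: 110 x 150 mm outside, 28 mm high, walls 3 mm, floor 3 mm thick. Origin at the centre of its underside, z up, its long side along y
- drawer_stack: fixed obstacle in the middle between buffers and bracket: stack of clear drawers 189 mm wide in y, its front 110 mm nearer the robot than its origin, its top 227 mm above the bench; open parts bins 170 mm high stand to its left, fronts 50 mm nearer the robot. In front of them are only boxes under 75 mm high: carry over those, at least 0.15 m up, or above everything at 0.3 m
- oil_bottle: bystander: small oil bottle, 35 mm in diameter, 107 mm high, upright; origin at the centre of its underside
- card_pad: bystander: pad of cards lying flat, 52 x 75 x 11 mm; origin at the centre of its underside
- tape_roll: bystander: roll of tape lying flat, 69 mm in diameter, 18 mm high; origin at the centre of its underside
Mind the look-alikes: they are no part of the job. Leave any blue look-alike of the buffer_1 alone.

How it is judged:
By the outcome, as a careful person would: the job done as asked, in the order asked, and still so for the second after the job is handed in, with the robot touching nothing.
It also fails if it takes over 72 s, if anything falls off the work surface, if the arm or the gripper's body presses on something with over 40 N, if the wrist force passes 120 N, or if a joint passes its speed limit or range.

## Working session

There is one attempt and no reset: what is moved stays moved. The work goes in short steps, Python scripts to look and compute and a tool call to move; the robot and the scene stay as the last step left them, time stands still between calls to the robot, and variables do not carry over. Pictures are saved under pics/ and viewed, about 8 in all and at most 12, crops included, and the job is handed in when it is done.

Besides the shell and the picture viewer there is one more tool, called after ">>>" as name(argument=value, ...), one argument or row to a line, values as JSON. servo_tool: Moves the arm, as the interface text tells. Its arguments: {"type":"object","properties":{"moves":{"type":"array","items":{"type":"array","items":{"type":"number"}}},"force":{"type":"number"}},"required":["moves"]}

```bash
mkdir -p pics; ls
cat > h.py <<'E'
import numpy as np, cv2
from workcell import robot
def und(im,uv):
    K=np.array(im["camera_matrix"]);D=np.array(im["D"],float)
    return cv2.undistortPoints(np.array(uv,float).reshape(-1,1,2),K,D).reshape(-1,2)
def c2w(im,st=None):
    if "view" in im: return np.linalg.inv(np.array(im["view"]))
    from scipy.spatial.transform import Rotation as R
    st=st or robot.observe(); T=np.eye(4); q=st["eef_rot"]
    T[:3,:3]=R.from_quat([q[1],q[2],q[3],q[0]]).as_matrix(); T[:3,3]=st["position"]
    return T@np.array(im["mount"])
def onplane(im,uv,z,T=None):
    T=c2w(im) if T is None else T
    n=und(im,uv); d=np.c_[n[:,0],-n[:,1],-np.ones(len(n))]@T[:3,:3].T
    o=T[:3,3]; return o+d*((z-o[2])/d[:,2])[:,None]
def cloud(im,T=None):
    T=c2w(im) if T is None else T
    h,w=im["range_z"].shape; u,v=np.meshgrid(np.arange(w),np.arange(h))
    n=und(im,np.c_[u.ravel(),v.ravel()]); r=im["range_z"].ravel()[:,None]
    P=np.c_[n[:,:1],-n[:,1:],-np.ones((len(n),1))]*r
    return (P@T[:3,:3].T+T[:3,3]).reshape(h,w,3)
def save(im,name,box=None,k=1):
    p=im["pixels"]
    if box: p=p[box[1]:box[3],box[0]:box[2]]
    p=cv2.resize(p,None,fx=k,fy=k,interpolation=cv2.INTER_CUBIC)
    cv2.imwrite("pics/"+name+".png",p[:,:,::-1])
E
python3 - <<'E'
from h import *
np.set_printoptions(precision=4,suppress=True)
print(robot.observe())
for c in("top","side"):
    im=robot.get_image(c); save(im,c+"0"); print(c,np.array(im["camera_matrix"]).ravel(),c2w(im)[:3,3])
    for t in("buffer_1","buffer_1_cap","stop_bracket","saddle_left","saddle_right","scrap_tray","drawer_stack","oil_bottle","card_pad","tape_roll"):
        print(t,[(round(d["p"],2),np.round(d["location"]), onplane(im,d["location"],{"buffer_1":.02,"buffer_1_cap":.02,"saddle_left":.0354,"saddle_right":.0354}.get(t,0))[0]) for d in robot.pinpoint(t,c)])
E
```

```text
pics
{'clock': 0.0, 'qpos': array([-1.4395,  0.4942,  1.3461, -0.    ,  1.3025, -0.0955]), 'qd': array([ 0.0004,  0.0004, -0.0013, -0.0008,  0.0006, -0.0001]), 'joint_torque': array([ -0.0048, -88.2174, -38.387 ,  -0.0006,   0.0101,   0.    ]), 'position': array([ 0.1405, -0.6086,  0.2477]), 'eef_rot': array([-0.0006,  0.9936,  0.1131, -0.    ]), 'force': array([0.556 , 0.3775, 0.3972]), 'wrist_torque': array([ 0.0187, -0.0143, -0.017 ]), 'gripper_width': 0.08512970531092323}
top [619.2183   0.     324.5611   0.     619.2183 252.1308   0.       0.
   1.    ] [ 0.3382 -0.154   2.0066]
buffer_1 [(0.73, array([381., 263.]), array([ 0.4783, -0.3349,  0.02  ])), (0.67, array([356., 268.]), array([ 0.4627, -0.2534,  0.02  ])), (0.64, array([506., 280.]), array([ 0.4151, -0.7431,  0.02  ])), (0.48, array([404., 272.]), array([ 0.4453, -0.4096,  0.02  ])), (0.26, array([158., 269.]), array([0.4714, 0.3856, 0.02  ])), (0.19, array([404., 262.]), array([ 0.4795, -0.4118,  0.02  ]))]
buffer_1_cap [(0.66, array([405., 260.]), array([ 0.4843, -0.4146,  0.02  ])), (0.5, array([504., 270.]), array(
[... 1399 characters left out ...]
., 191.]), array([0.4702, 0.3904, 0.0354])), (0.38, array([355., 290.]), array([ 0.5901, -0.3836,  0.0354]))]
saddle_right [(0.86, array([299., 199.]), array([0.4713, 0.299 , 0.0354])), (0.37, array([321., 291.]), array([ 0.4988, -0.3837,  0.0354]))]
scrap_tray [(0.62, array([358., 291.]), array([ 0.6093, -0.3236,  0.    ]))]
drawer_stack []
oil_bottle [(0.44, array([268., 209.]), array([ 0.3573,  0.293 , -0.    ])), (0.38, array([300., 275.]), array([ 0.4516, -0.2273,  0.    ]))]
card_pad []
tape_roll [(0.81, array([328., 331.]), array([ 0.5073, -0.5239,  0.    ])), (0.23, array([303., 300.]), array([ 0.4521, -0.3672,  0.    ])), (0.22, array([268., 210.]), array([0.358 , 0.2832, 0.    ]))]
```

Run:
```python
from h import *
im=robot.get_image("top"); p=im["pixels"]
a=cv2.resize(p[200:310,325:525],None,fx=4,fy=4,interpolation=cv2.INTER_CUBIC)
cv2.imwrite("pics/a.png",a[:,:,::-1])
```

```text
(no output)
```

View pics/a.png

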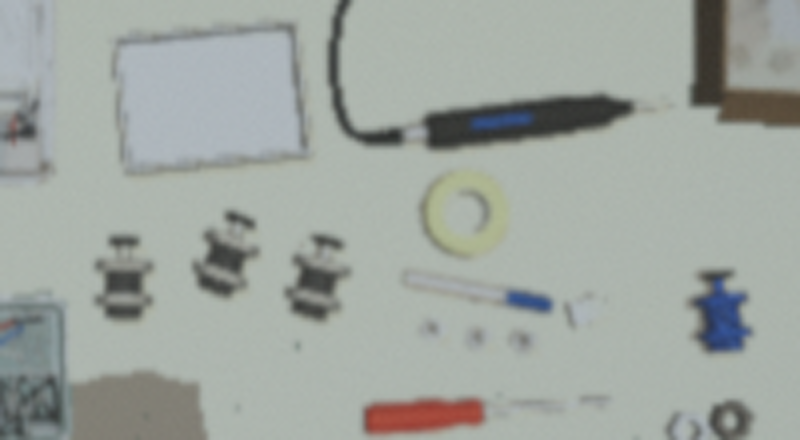

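View pics/top0.png

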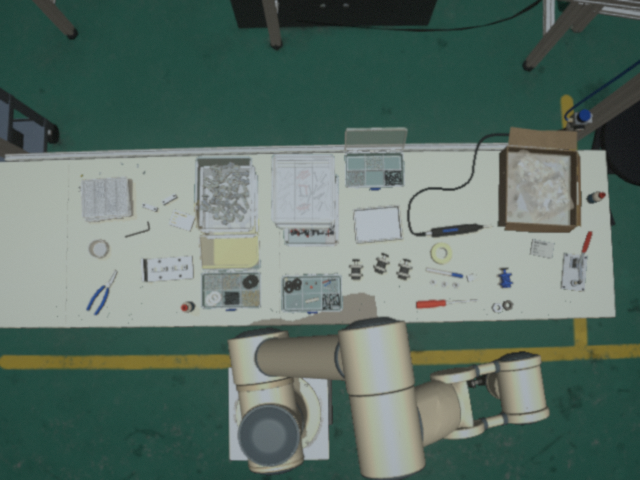

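```bash
cat >> h.py <<'E'
from scipy.spatial.transform import Rotation as R
def rows(*goals, cmd=None):
    """goals: (x,y,z,jaw yaw deg) -> rows in current tool axes; cmd overrides the starting (commanded) goal"""
    st=robot.observe(); q=st["eef_rot"]
    def rot(a): a=np.deg2rad(a); y=np.array([np.cos(a),np.sin(a),0]); z=np.array([0,0,-1.]); return np.c_[np.cross(y,z),y,z]
    if cmd: R0,p0=rot(cmd[3]),np.array(cmd[:3])
    else: R0,p0=R.from_quat([q[1],q[2],q[3],q[0]]).as_matrix(),np.array(st["position"])
    for g in goals:
        t=R0.T@(np.array(g[:3])-p0); w=R.from_matrix(R0.T@rot(g[3])).as_rotvec(degrees=True)
        print(g,"->",np.round(t,4),np.round(w,1))
E
python3 - <<'E'
from h import *
rows((.43,-.33,.30,0))
print(np.round(robot.get_image("wrist")["mount"],3))
E
```

```text
(0.43, -0.33, 0.3, 0) -> [ 0.3448 -0.2067 -0.0517] [ -0.  -0. -77.]
[[-0.     0.949  0.314  0.08 ]
 [ 1.     0.    -0.    -0.001]
 [-0.     0.314 -0.949 -0.125]
 [ 0.     0.     0.     1.   ]]
```

>>> servo_tool(
  moves=[
    [0.365,-0.256,-0.052,0,0,-77,-1],
    [0.365,-0.256,-0.052,0,0,-77,-1],
    [0.365,-0.256,-0.052,0,0,-77,-1],
    [0.365,-0.256,-0.052,0,0,-77,-1],
    [0.365,-0.256,-0.052,0,0,-77,-1],
    [0.365,-0.256,-0.052,0,0,-77,-1],
    [0.365,-0.256,-0.052,0,0,-77,-1],
    [0.365,-0.256,-0.052,0,0,-77,-1],
    [0.365,-0.256,-0.052,0,0,-77,-1],
    [0.365,-0.256,-0.052,0,0,-77,-1],
  ],
)

```text
clock: 2.45
position: [0.4378, -0.2784, 0.3001]
eef_rot: [-0.0, 0.708, 0.706, -0.0]
force: [0.0, -0.8, -0.4]
gripper_width: 0.0858
```

>>> servo_tool(
  moves=[
    [0,0,0,0,0,0,-1],
    [0,0,0,0,0,0,-1],
  ],
)

```text
clock: 2.7
position: [0.4381, -0.2781, 0.3002]
eef_rot: [-0.0, 0.708, 0.706, -0.0]
force: [0.3, -0.6, 0.2]
gripper_width: 0.0857
```

Run:
```python
from h import *
np.set_printoptions(precision=4,suppress=True)
st=robot.observe(); print(st["position"],st["eef_rot"],st["qpos"],st["clock"])
im=robot.get_image("wrist"); save(im,"w1"); T=c2w(im,st); np.savez("w1.npz",T=T,P=cloud(im,T),pix=im["pixels"])
for t,z in(("buffer_1",.02),("buffer_1_cap",.02),("scrap_tray",0)):
    print(t,[(round(d["p"],2),np.round(d["location"]),onplane(im,d["location"],z,T)[0]) for d in robot.pinpoint(t,"wrist")])
P=cloud(im,T); 
for d in robot.regions_of("buffer_1","wrist"):
    m=d["region"]; q=P[m]; print(round(d["p"],2),np.round(d["bbox"]),np.median(im["pixels"][m],0),q.min(0),q.max(0))
```

```text
[ 0.4381 -0.2781  0.3002] [-0.0001  0.7077  0.7065 -0.    ] [-0.6807  0.293   1.5282 -0.0001  1.3206 -0.6789] 2.7
buffer_1 [(0.77, array([334., 298.]), array([ 0.457, -0.41 ,  0.02 ])), (0.7, array([345., 248.]), array([ 0.4712, -0.3377,  0.02  ])), (0.61, array([333., 182.]), array([ 0.454 , -0.2535,  0.02  ]))]
buffer_1_cap [(0.88, array([355., 305.]), array([ 0.4863, -0.4206,  0.02  ]))]
scrap_tray [(0.91, array([441., 239.]), array([ 0.6023, -0.3319,  0.    ])), (0.7, array([344., 249.]), array([ 0.4714, -0.3456,  0.    ]))]
0.96 [350. 249.  49.  44.] [58.  56.5 55. ] [ 0.4376 -0.3746 -0.0023] [ 0.5096 -0.1962  0.4248]
0.86 [335. 186.  53.  39.] [74.  71.5 69. ] [ 0.4248 -0.2791 -0.0028] [ 0.4898 -0.1962  0.4248]
0.57 [335. 300.  48.  34.] [71. 69. 68.] [ 0.4222 -0.4419 -0.0027] [ 0.4931 -0.1962  0.4248]
```

View pics/w1.png

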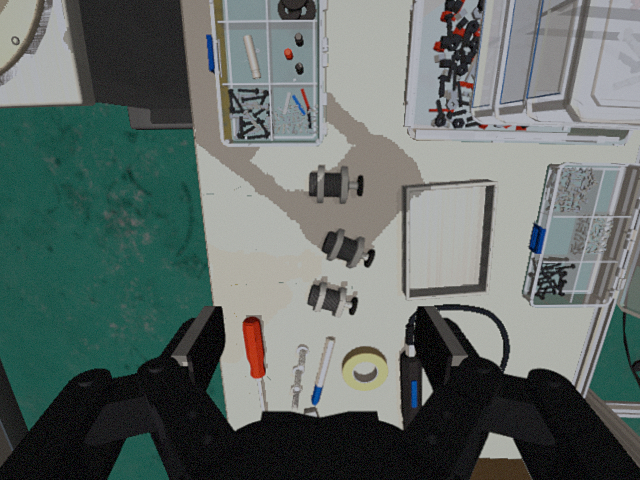

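Run:
```python
from h import *
from scipy import ndimage as nd
np.set_printoptions(precision=4,suppress=True)
P=np.load("w1.npz")["P"]
m=(P[...,2]>.008)&(P[...,2]<.05)&(P[...,0]>.40)&(P[...,0]<.525)&(P[...,1]>-.47)&(P[...,1]<-.21)
L,n=nd.label(m)
for k in range(1,n+1):
    q=P[L==k]
    if len(q)<150: continue
    c=q.mean(0)
    r=cv2.minAreaRect(q[:,:2].astype(np.float32)*1000)
    hi=q[q[:,2]>.030]; x=hi[:,:2]-hi[:,:2].mean(0)
    u=np.linalg.eigh(np.cov((q[:,:2]-c[:2]).T))[1][:,1]; u*=np.sign(u[0]); v=np.array([-u[1],u[0]])
    s=q[:,:2]@u; t=q[:,:2]@v; e=np.percentile(s,[1,99])
    # axis by ridge: bins along s, lateral mid of top points
    print(len(q),c,"rect",r,"pca",np.degrees(np.arctan2(u[1],u[0])),"len",e[1]-e[0],"zmax",np.percentile(q[:,2],98))
    for b in np.arange(e[0],e[1],.006):
        k2=(s>=b)&(s<b+.006)
        if k2.sum()>5: zz=q[k2,2]; top=k2&(q[:,2]>zz.max()-.006); print("  %.1f z%.1f w %.1f..%.1f top %.1f"%((b-e[0])*1e3,zz.max()*1e3,t[k2].min()*1e3,t[k2].max()*1e3,t[top].mean()*1e3))
    ctr=u*(e[0]+e[1])/2+v*t.mean(); print("  center",ctr)
# tray
m=(P[...,2]>.015)&(P[...,2]<.04)&(P[...,0]>.53)&(P[...,0]<.70)&(P[...,1]>-.42)&(P[...,1]<-.24)
q=P[m]; print("tray",cv2.minAreaRect(q[:,:2].astype(np.float32)*1000), np.percentile(q,[2,98],axis=0))
```

```text
1355 [ 0.4543 -0.2538  0.031 ] rect ((457.5893859863281, -255.96583557128906), (45.470340728759766, 64.76790618896484), 88.01824188232422) pca -2.5387550789247735 len 0.06349121884405678 zmax 0.03980410728387726
  0.0 z35.5 w -250.4..-221.3 top -235.0
  6.0 z39.9 w -258.4..-213.0 top -235.2
  12.0 z40.6 w -257.8..-212.9 top -234.5
  18.0 z34.8 w -249.5..-220.5 top -235.0
  24.0 z35.1 w -249.3..-220.7 top -235.1
  30.0 z35.0 w -248.9..-220.6 top -234.8
  36.0 z40.5 w -258.0..-212.8 top -234.8
  42.0 z40.8 w -258.1..-212.8 top -233.9
  48.0 z24.2 w -238.8..-230.7 top -234.7
  54.0 z31.7 w -246.5..-222.9 top -234.2
  60.0 z33.3 w -246.2..-222.4 top -234.9
  center [ 0.4576 -0.254 ]
1257 [ 0.4725 -0.3351  0.0301] rect ((475.11419677734375, -339.8236999511719), (45.83476638793945, 65.39469909667969), 67.5207290649414) pca -22.834117177692473 len 0.06401500437750907 zmax 0.03984297333998239
  0.0 z35.0 w -143.0..-114.4 top -128.1
  6.0 z40.7 w -151.0..-106.4 top -127.5
  12.0 z41.2 w -151.8..-106.0 top -127.6
  18.0 z37.2 w -142.7..-114.1 top -128.4
  24.0 z34.7 w -142.3..-114.0 top -128.2
[... 419 characters left out ...]
96362763384 len 0.06423515506482091 zmax 0.039743731691484895
  0.0 z34.4 w -260.9..-234.4 top -247.4
  6.0 z40.1 w -268.8..-226.9 top -246.4
  12.0 z40.7 w -271.4..-225.9 top -246.8
  18.0 z38.5 w -260.2..-233.7 top -248.8
  24.0 z35.1 w -262.0..-233.5 top -246.9
  30.0 z34.8 w -259.6..-233.4 top -246.9
  36.0 z40.1 w -271.1..-225.7 top -246.0
  42.0 z40.1 w -270.0..-225.4 top -245.9
  48.0 z24.2 w -250.2..-243.2 top -246.2
  54.0 z31.8 w -256.3..-234.7 top -246.1
  60.0 z32.1 w -258.9..-234.4 top -245.9
  center [ 0.4567 -0.4077]
tray ((602.9860229492188, -330.11712646484375), (113.3630599975586, 152.82559204101562), 4.087404727935791) [[ 0.5434 -0.4058  0.0153]
 [ 0.6607 -0.2528  0.0287]]
```

Run:
```python
from h import *
rows((.4576,-.256,.10,-2.2),(.4576,-.256,.020,-2.2))
A=(.4576,-.256,.020,-2.2);
B=(.4751,-.3398,.02,-22.6); C=(.4554,-.4126,.02,-17.9)
rows(B,cmd=A); rows(C,cmd=B)
```

```text
(0.4576, -0.256, 0.1, -2.2) -> [0.0216 0.019  0.2003] [-0.  -0.   2.2]
(0.4576, -0.256, 0.02, -2.2) -> [0.0216 0.019  0.2803] [-0.  -0.   2.2]
(0.4751, -0.3398, 0.02, -22.6) -> [-0.0831  0.0207  0.    ] [ 0.   0.  20.4]
(0.4554, -0.4126, 0.02, -17.9) -> [-0.0748  0.0098  0.    ] [ 0.   0.  -4.7]
```

>>> servo_tool(
  moves=[
    [0.022,0.019,0.1,0,0,2.2,-1],
    [0.022,0.019,0.16,0,0,2.2,-1],
    [0.022,0.019,0.2,0,0,2.2,-1],
    [0.022,0.019,0.24,0,0,2.2,-1],
    [0.022,0.019,0.27,0,0,2.2,-1],
    [0.022,0.019,0.28,0,0,2.2,-1],
    [0.022,0.019,0.28,0,0,2.2,-1],
    [0.022,0.019,0.28,0,0,2.2,-1],
  ],
)

```text
clock: 3.95
position: [0.4583, -0.2559, 0.0216]
eef_rot: [0.001, 0.721, 0.693, 0.0]
force: [-0.2, -0.0, -0.3]
gripper_width: 0.0855
```

>>> servo_tool(
  force=20,
  moves=[
    [0,0,0,0,0,0,1],
    [0,0,0,0,0,0,1],
    [0,0,0,0,0,0,1],
    [0,0,0,0,0,0,1],
    [0,0,0,0,0,0,1],
    [0,0,0,0,0,0,1],
    [0,0,0,0,0,0,1],
    [0,0,0,0,0,0,1],
  ],
)

```text
clock: 4.95
position: [0.4563, -0.255, 0.0212]
eef_rot: [-0.001, 0.721, 0.693, -0.0]
force: [-11.8, -0.3, 19.4]
gripper_width: 0.0526
```

Run:
```python
from h import *
rows((.4576,-.256,.12,-2.2),(.603,-.345,.12,4),(.603,-.345,.026,4),cmd=(.4576,-.256,.020,-2.2))
```

```text
(0.4576, -0.256, 0.12, -2.2) -> [ 0.   0.  -0.1] [0. 0. 0.]
(0.603, -0.345, 0.12, 4) -> [-0.0834  0.1487 -0.1   ] [ 0.   0.  -6.2]
(0.603, -0.345, 0.026, 4) -> [-0.0834  0.1487 -0.006 ] [ 0.   0.  -6.2]
```

>>> servo_tool(
  force=30,
  moves=[
    [0,0,-0.02,0,0,0,1],
    [0,0,-0.06,0,0,0,1],
    [0,0,-0.1,0,0,0,1],
    [-0.03,0.05,-0.1,0,0,-2,1],
    [-0.06,0.1,-0.1,0,0,-4,1],
    [-0.083,0.149,-0.1,0,0,-6.2,1],
    [-0.083,0.149,-0.1,0,0,-6.2,1],
    [-0.083,0.149,-0.1,0,0,-6.2,1],
  ],
)

```text
clock: 5.95
position: [0.6026, -0.3437, 0.12]
eef_rot: [-0.001, 0.682, 0.731, -0.0]
force: [-0.1, 0.1, -4.6]
gripper_width: 0.0523
```

Run:
```python
from h import *
st=robot.observe(); print(st["position"],st["gripper_width"],st["force"])
im=robot.get_image("wrist"); save(im,"w2")
```

```text
[ 0.6026354  -0.34365391  0.11997086] 0.05232837253012887 [-0.09143954  0.05606255 -4.55355925]
```

View pics/w2.png

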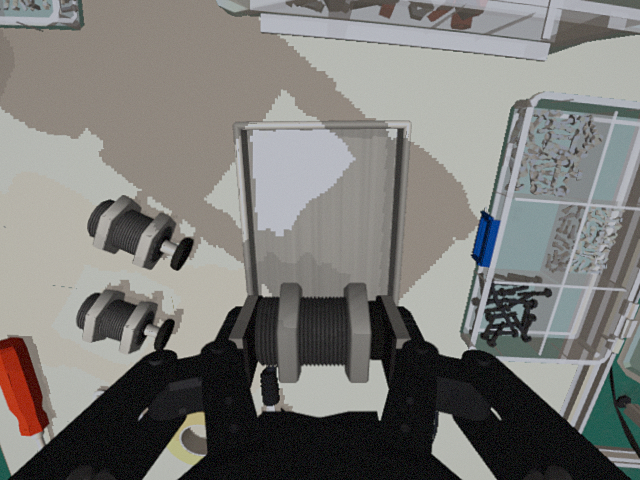

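>>> servo_tool(
  moves=[
    [0,0,0.04,0,0,0,1],
    [0,0,0.07,0,0,0,1],
    [0,0,0.085,0,0,0,1],
    [0,0,0.094,0,0,0,1],
    [0,0,0.094,0,0,0,1],
    [0,0,0.094,0,0,0,1],
  ],
)

```text
clock: 6.75
position: [0.6038, -0.3445, 0.0273]
eef_rot: [0.001, 0.682, 0.731, 0.0]
force: [0.5, -0.0, -2.3]
gripper_width: 0.0521
```

>>> servo_tool(
  moves=[
    [0,0,0,0,0,0,-0.4],
    [0,0,0,0,0,0,-0.46],
    [0,0,0,0,0,0,-0.46],
    [0,0,-0.01,0,0,0,-0.46],
    [0,0,-0.03,0,0,0,-0.46],
    [0,0,-0.08,0,0,0,-0.46],
    [0,0,-0.11,0,0,0,-1],
  ],
)

```text
clock: 7.62
position: [0.6041, -0.3447, 0.1403]
eef_rot: [0.002, 0.682, 0.731, 0.0]
force: [1.1, -0.0, 0.4]
gripper_width: 0.0785
```

Run:
```python
from h import *
B=(.4751,-.3398,.02,-22.6); C=(.4554,-.4126,.02,-17.9)
up=lambda g,z:(*g[:2],z,g[3])
rows(up(B,.10),B)
st=robot.observe(); print(st["position"],st["gripper_width"])
im=robot.get_image("wrist"); save(im,"w3",None,.9)
```

```text
(0.4751, -0.3398, 0.1, -22.6) -> [ 0.014  -0.1285  0.0399] [ 0.2  0.1 26.6]
(0.4751, -0.3398, 0.02, -22.6) -> [ 0.0141 -0.1287  0.1199] [ 0.2  0.1 26.6]
[ 0.60410558 -0.34470245  0.14028875] 0.07851809031791261
```

View pics/w3.png

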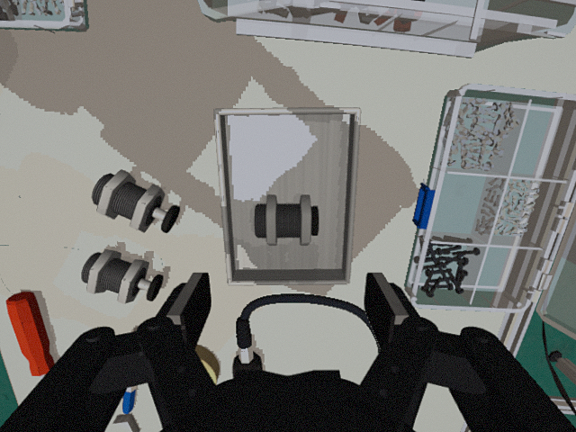

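>>> servo_tool(
  moves=[
    [0.0,-0.06,0.02,0,0,10,-1],
    [0.014,-0.11,0.04,0,0,20,-1],
    [0.014,-0.129,0.04,0,0,26.6,-1],
    [0.014,-0.129,0.05,0,0,26.6,-1],
    [0.014,-0.129,0.08,0,0,26.6,-1],
    [0.014,-0.129,0.11,0,0,26.6,-1],
    [0.014,-0.129,0.117,0,0,26.6,-1],
    [0.014,-0.129,0.117,0,0,26.6,-1],
  ],
)

```text
clock: 8.68
position: [0.4744, -0.3393, 0.0195]
eef_rot: [0.0, 0.832, 0.555, 0.0]
force: [0.0, -0.4, 0.5]
gripper_width: 0.085
```

>>> servo_tool(
  force=30,
  moves=[
    [0,0,0,0,0,0,1],
    [0,0,0,0,0,0,1],
    [0,0,0,0,0,0,1],
    [0,0,0,0,0,0,1],
    [0,0,0,0,0,0,1],
    [0,0,0,0,0,0,1],
  ],
)

```text
clock: 9.43
position: [0.4744, -0.3397, 0.0207]
eef_rot: [0.001, 0.832, 0.555, 0.0]
force: [0.4, 0.4, 6.8]
gripper_width: 0.0642
```

Run:
```python
from h import *
B=(.4751,-.3398,.023,-22.6)
print(robot.observe()["qpos"])
rows((*B[:2],.3,-22.6),(.47,.22,.30,0),cmd=B)
```

```text
[-7.23778617e-01  7.35915884e-01  1.64648097e+00  1.72891217e-04
  7.56831533e-01 -3.29563536e-01]
(0.4751, -0.3398, 0.3, -22.6) -> [ 0.     0.    -0.277] [0. 0. 0.]
(0.47, 0.22, 0.3, 0) -> [ 0.5149 -0.2198 -0.277 ] [  0.    0.  -22.6]
```

>>> servo_tool(
  force=40,
  moves=[
    [0,0,-0.02,0,0,0,1],
    [0,0,-0.06,0,0,0,1],
    [0,0,-0.12,0,0,0,1],
    [0,0,-0.18,0,0,0,1],
    [0,0,-0.24,0,0,0,1],
    [0,0,-0.277,0,0,0,1],
    [0,0,-0.277,0,0,0,1],
  ],
)

```text
clock: 10.3
position: [0.4745, -0.3398, 0.2999]
eef_rot: [0.003, 0.832, 0.555, 0.001]
force: [0.9, 0.2, -3.8]
gripper_width: 0.0634
```

>>> servo_tool(
  moves=[
    [0.04,-0.017,0,0,0,-2,1],
    [0.1,-0.043,0,0,0,-5,1],
    [0.155,-0.066,0,0,0,-8,1],
    [0.21,-0.09,0,0,0,-11,1],
    [0.265,-0.113,0,0,0,-14,1],
    [0.32,-0.137,0,0,0,-17,1],
    [0.375,-0.16,0,0,0,-19,1],
    [0.43,-0.184,0,0,0,-21,1],
    [0.485,-0.207,0,0,0,-22.6,1],
    [0.515,-0.22,0,0,0,-22.6,1],
  ],
)

```text
clock: 11.55
position: [0.4674, 0.2233, 0.2952]
eef_rot: [-0.001, 0.706, 0.708, -0.001]
force: [0.5, -0.2, -3.9]
gripper_width: 0.0628
```

>>> servo_tool(
  moves=[
    [0,0,0,0,0,0,1],
    [0,0,0,0,0,0,1],
  ],
)

```text
clock: 11.8
position: [0.468, 0.2204, 0.2955]
eef_rot: [-0.0, 0.707, 0.707, -0.001]
force: [0.7, 0.2, -4.3]
gripper_width: 0.0631
```

Run:
```python
from h import *
np.set_printoptions(precision=4,suppress=True)
st=robot.observe(); print(st["position"],st["eef_rot"],st["gripper_width"],st["force"])
im=robot.get_image("wrist"); save(im,"w4"); T=c2w(im,st); P=cloud(im,T); np.savez("w4.npz",T=T,P=P,pix=im["pixels"])
for t,z in(("saddle_left",.0354),("saddle_right",.0354),("stop_bracket",0)):
    print(t,[(round(d["p"],2),np.round(d["location"]),onplane(im,d["location"],z,T)[0]) for d in robot.pinpoint(t,"wrist")])
```

```text
[0.468  0.2204 0.2955] [-0.0002  0.707   0.7072 -0.0008] 0.06313780831553441 [ 0.6915  0.2426 -4.2538]
saddle_left [(0.72, array([320.,  50.]), array([0.4678, 0.3848, 0.0354]))]
saddle_right [(0.9, array([324., 118.]), array([0.4728, 0.3181, 0.0354]))]
stop_bracket [(0.58, array([312., 332.]), array([0.4559, 0.0257, 0.    ])), (0.56, array([321.,  96.]), array([0.4695, 0.3438, 0.    ]))]
```

View pics/w4.png

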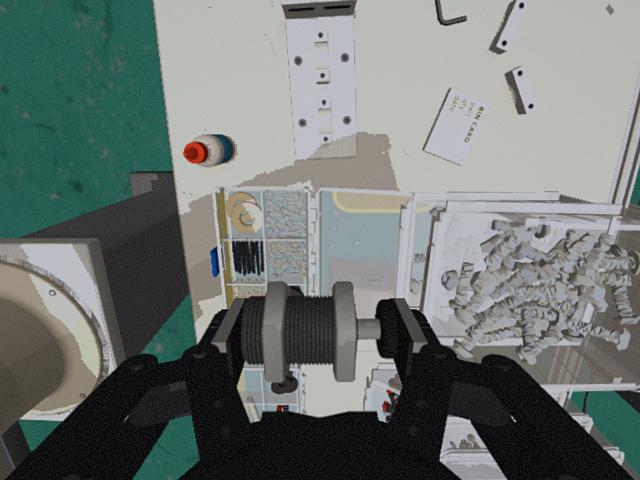

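Run:
```python
from h import *
from scipy import ndimage as nd
np.set_printoptions(precision=4,suppress=True)
P=np.load("w4.npz")["P"]
reg=(P[...,0]>.41)&(P[...,0]<.53)&(P[...,1]>.255)&(P[...,1]<.46)
m=reg&(P[...,2]>.0065)&(P[...,2]<.02)
q=P[m]; print("plate",len(q),np.median(q[:,2]),cv2.minAreaRect(q[:,:2].astype(np.float32)*1000))
m=reg&(P[...,2]>.022)&(P[...,2]<.034)
L,n=nd.label(m)
for k in range(1,n+1):
    q=P[L==k]
    if len(q)>20: print("shoulder",len(q),np.median(q,0),q.min(0),q.max(0))
m=reg&(P[...,2]>.045)&(P[...,2]<.07); q=P[m]; print("flange",len(q),q.min(0),q.max(0),np.median(q,0))
# held buffer
T=np.load("w4.npz")["T"]
m=(P[...,2]>.24)&(P[...,2]<.36)&(abs(P[...,1]-.22)<.024)&(abs(P[...,0]-.468)<.05); q=P[m]
u=q[:,0]
for b in np.arange(.425,.51,.004):
    k=(u>=b)&(u<b+.004)
    if k.sum()>20: print("%.3f zmax %.4f y %.4f..%.4f n%d"%(b,np.percentile(q[k,2],98),q[k,1].min(),q[k,1].max(),k.sum()))
```

```text
plate 8170 0.00905677997168916 ((471.1575012207031, 349.2544860839844), (74.16192626953125, 150.81625366210938), 3.4959030151367188)
shoulder 274 [0.468  0.4229 0.0275] [0.4296 0.4205 0.0221] [0.5034 0.4259 0.034 ]
shoulder 257 [0.469  0.3975 0.0266] [0.4617 0.3881 0.0221] [0.4755 0.4066 0.0289]
shoulder 225 [0.4702 0.363  0.027 ] [0.4637 0.355  0.0222] [0.4778 0.3735 0.0294]
shoulder 221 [0.4725 0.3326 0.0267] [0.4658 0.3225 0.022 ] [0.4793 0.3411 0.0291]
shoulder 193 [0.4748 0.2978 0.027 ] [0.4669 0.2901 0.0221] [0.4818 0.3075 0.0295]
flange 336 [0.4294 0.4209 0.045 ] [0.503  0.4262 0.053 ] [0.4559 0.4238 0.0497]
0.425 zmax 0.3415 y 0.2095..0.2360 n598
0.429 zmax 0.3482 y 0.2119..0.2385 n1054
0.433 zmax 0.3554 y 0.2101..0.2401 n1912
0.437 zmax 0.3595 y 0.2090..0.2397 n1395
0.441 zmax 0.3596 y 0.2087..0.2399 n1238
0.445 zmax 0.3596 y 0.2085..0.2438 n1253
0.449 zmax 0.3592 y 0.2089..0.2438 n1280
0.453 zmax 0.3594 y 0.1995..0.2428 n1426
0.457 zmax 0.3594 y 0.2082..0.2356 n1118
0.461 zmax 0.3596 y 0.2081..0.2359 n1100
0.465 zmax 0.3596 y 0.2083..0.2356 n1065
0.469 zmax 0.3597 y 0.2094..0.2356 n1073
0.473 zmax 0.3595 y 0.1999..0.2439 n1516
0.477 zmax 0.3594 y 0.2085..0.2439 n1476
0.481 zmax 0.3597 y 0.2099..0.2434 n512
0.485 zmax 0.3598 y 0.2164..0.2399 n536
0.489 zmax 0.3597 y 0.2133..0.2402 n834
0.493 zmax 0.3594 y 0.2090..0.2397 n1568
0.497 zmax 0.3572 y 0.2100..0.2401 n2043
0.501 zmax 0.3501 y 0.2122..0.2394 n1105
0.505 zmax 0.3423 y 0.2100..0.2360 n627
0.509 zmax 0.3371 y 0.2134..0.2346 n942
```

Run:
```python
from h import *
np.set_printoptions(precision=4,suppress=True)
P=np.load("w4.npz")["P"]
q=P[(P[...,2]>.28)&(P[...,2]<.33)&(P[...,1]>.238)&(P[...,1]<.246)&(abs(P[...,0]-.468)<.03)]
h,e=np.histogram(q[:,0],np.arange(.436,.492,.002)); print(list(zip(np.round(e*1e3),h)))
k=(abs(P[...,0]-.463)<.004)&(abs(P[...,1]-.222)<.01)&(P[...,2]>.29)&(P[...,2]<.33); q=P[k]; print(len(q),np.percentile(q[:,2],[50,90,98]))
S={"L":(.4694,.3816),"R":(.4735,.3160)}
off=np.array([4.3e-3,-.0015]); a=np.deg2rad(3.5); Rm=np.array([[np.cos(a),-np.sin(a)],[np.sin(a),np.cos(a)]])
for n,s in S.items():
    t=np.array(s)+Rm@off; print(n,t); rows((*t,.12,3.5),(*t,.037,3.5))
```

```text
[(np.float64(436.0), np.int64(0)), (np.float64(438.0), np.int64(0)), (np.float64(440.0), np.int64(0)), (np.float64(442.0), np.int64(0)), (np.float64(444.0), np.int64(24)), (np.float64(446.0), np.int64(106)), (np.float64(448.0), np.int64(117)), (np.float64(450.0), np.int64(119)), (np.float64(452.0), np.int64(105)), (np.float64(454.0), np.int64(0)), (np.float64(456.0), np.int64(0)), (np.float64(458.0), np.int64(0)), (np.float64(460.0), np.int64(0)), (np.float64(462.0), np.int64(0)), (np.float64(464.0), np.int64(0)), (np.float64(466.0), np.int64(0)), (np.float64(468.0), np.int64(0)), (np.float64(470.0), np.int64(0)), (np.float64(472.0), np.int64(32)), (np.float64(474.0), np.int64(112)), (np.float64(476.0), np.int64(112)), (np.float64(478.0), np.int64(117)), (np.float64(480.0), np.int64(75)), (np.float64(482.0), np.int64(0)), (np.float64(484.0), np.int64(0)), (np.float64(486.0), np.int64(0)), (np.float64(488.0), np.int64(0))]
903 [0.3068 0.3082 0.3087]
L [0.4738 0.3804]
(np.float64(0.4737835524425163), np.float64(0.38036530652236705), 0.12, 3.5) -> [0.1604 0.0051 0.1762] [-0.   0.  -3.6]
(np.float64(0.4737835524425163), np.float64(0.38036530652236705), 0.037, 3.5) -> [0.1605 0.0051 0.2592] [-0.   0.  -3.6]
R [0.4779 0.3148]
(np.float64(0.4778835524425163), np.float64(0.31476530652236706), 0.12, 3.5) -> [0.0948 0.0093 0.1762] [-0.   0.  -3.6]
(np.float64(0.4778835524425163), np.float64(0.31476530652236706), 0.037, 3.5) -> [0.0949 0.0093 0.2592] [-0.   0.  -3.6]
```

>>> servo_tool(
  moves=[
    [0.05,0.002,0.04,0,0,-1,1],
    [0.1,0.003,0.08,0,0,-2,1],
    [0.15,0.005,0.12,0,0,-3.6,1],
    [0.16,0.005,0.16,0,0,-3.6,1],
    [0.16,0.005,0.19,0,0,-3.6,1],
    [0.16,0.005,0.19,0,0,-3.6,1],
    [0.16,0.005,0.19,0,0,-3.6,1],
  ],
)

```text
clock: 12.88
position: [0.4744, 0.3807, 0.1076]
eef_rot: [0.0, 0.685, 0.729, 0.001]
force: [0.6, 0.2, -2.7]
gripper_width: 0.0636
```

Run:
```python
from h import *
np.set_printoptions(precision=4,suppress=True)
a=np.deg2rad(3.5); Rm=np.array([[np.cos(a),-np.sin(a)],[np.sin(a),np.cos(a)]])
t=np.array((.4694,.3816))+Rm@np.array([4.4e-3,-.0015]); rows((*t,.045,3.5),(*t,.037,3.5))
st=robot.observe(); im=robot.get_image("wrist"); save(im,"w5"); T=c2w(im,st); P=cloud(im,T)
print(st["position"],st["force"])
z=st["position"][2]
reg=(abs(P[...,0]-.47)<.02)&(abs(P[...,1]-.375)<.06)&(P[...,2]>.022)&(P[...,2]<.032); q=P[reg]; print(len(q),np.percentile(q,[1,50,99],axis=0))
```

```text
(np.float64(0.47388336592235847), np.float64(0.3803714113763206), 0.045, 3.5) -> [-0.0003 -0.0006  0.0626] [ 0.1 -0.   0. ]
(np.float64(0.47388336592235847), np.float64(0.3803714113763206), 0.037, 3.5) -> [-0.0003 -0.0006  0.0706] [ 0.1 -0.   0. ]
[0.4744 0.3807 0.1076] [ 0.6115  0.1823 -2.6536]
1138 [[0.4548 0.3572 0.0222]
 [0.4692 0.3927 0.0268]
 [0.4862 0.4326 0.0312]]
```

View pics/w5.png

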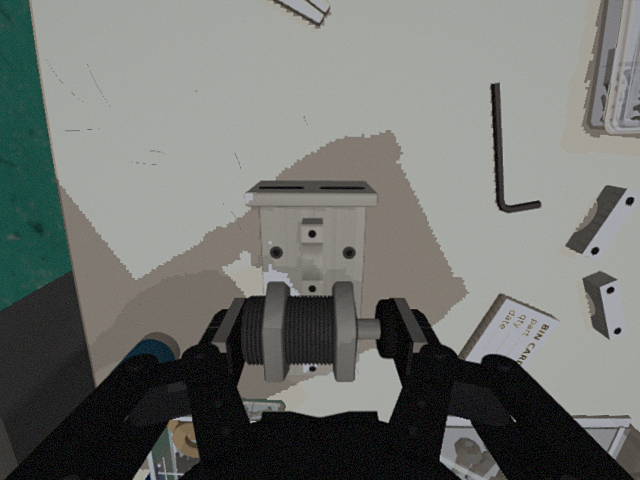

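>>> servo_tool(
  moves=[
    [0,-0.0005,0.03,0,0,0,1],
    [0,-0.0005,0.05,0,0,0,1],
    [0,-0.0005,0.062,0,0,0,1],
    [0,-0.0005,0.068,0,0,0,1],
    [0,-0.0005,0.07,0,0,0,1],
    [0,-0.0005,0.0705,0,0,0,1],
    [0,-0.0005,0.0705,0,0,0,1],
  ],
)

```text
clock: 13.8
position: [0.4735, 0.3812, 0.0367]
eef_rot: [0.0, 0.685, 0.729, 0.001]
force: [-0.9, 1.2, 4.9]
gripper_width: 0.0631
```

>>> servo_tool(
  moves=[
    [0,0,0,0,0,0,-0.6],
    [0,0,0,0,0,0,-0.8],
    [0,0,0,0,0,0,-0.9],
    [0,0,0,0,0,0,-0.9],
    [0,0,-0.02,0,0,0,-0.9],
    [0,0,-0.07,0,0,0,-0.9],
    [-0.03,0,-0.13,0,0,0,-1],
    [-0.06,0,-0.19,0,0,0,-1],
    [-0.1,0,-0.25,0,0,0,-1],
    [-0.12,0,-0.265,0,0,0,-1],
  ],
)

```text
clock: 15.05
position: [0.4809, 0.2601, 0.3036]
eef_rot: [0.001, 0.685, 0.729, 0.001]
force: [0.2, 0.1, -0.3]
gripper_width: 0.0855
```

```bash
cat > chk.py <<'E'
from h import *
from scipy import ndimage as nd
import sys
np.set_printoptions(precision=4,suppress=True)
st=robot.observe(); im=robot.get_image("wrist"); save(im,sys.argv[1]); T=c2w(im,st); P=cloud(im,T)
print(st["position"],st["force"],st["clock"])
for s in((.4694,.3816),(.4735,.3160)):
    m=(abs(P[...,0]-s[0])<.055)&(abs(P[...,1]-s[1])<.028)&(P[...,2]>.030)&(P[...,2]<.075)
    q=P[m]
    if len(q)<100: print(s,"empty"); continue
    r=cv2.minAreaRect(q[:,:2].astype(np.float32)*1000); print(s,"rect",r,"z98",np.percentile(q[:,2],98))
    n=q[q[:,2]>.0525]; print(" nut x",np.histogram(n[:,0],np.arange(s[0]-.026,s[0]+.028,.002))[0])
E
python3 chk.py w6
python3 - <<'E'
from h import *
C=(.4554,-.4126,.02,-17.9)
rows((.46,.20,.30,-5),(*C[:2],.30,-17.9))
E
```

```text
[0.4809 0.2601 0.3036] [ 0.1592  0.1108 -0.2977] 15.05
(0.4694, 0.3816) rect ((473.1802978515625, 381.5765686035156), (64.476806640625, 45.160911560058594), 3.5382537841796875) z98 0.05549973169756119
 nut x [ 0  0  0  3 47 48 50 46  5  0  0  0  0  0  0  0  0  7 45 48 50 45  6  0
  0  0  0]
(0.4735, 0.316) empty
(0.46, 0.2, 0.3, -5) -> [-0.0563 -0.0256  0.0064] [ 0.4 -0.1  8.5]
(0.4554, -0.4126, 0.3, -17.9) -> [-0.6675 -0.068   0.0057] [ 0.3 -0.1 21.4]
```

View pics/w6.png

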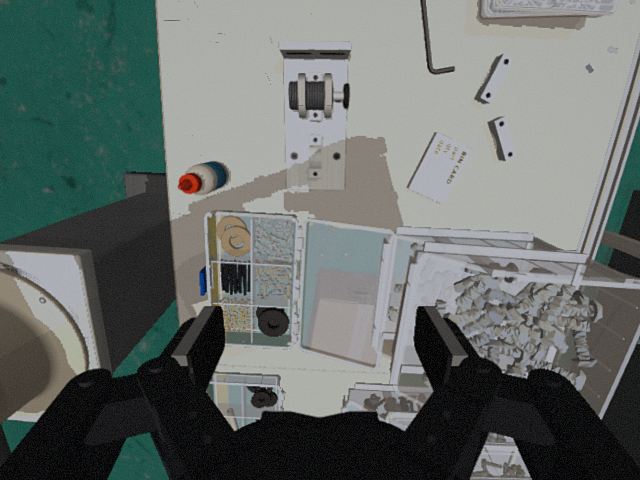

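>>> servo_tool(
  moves=[
    [-0.06,-0.006,0,0,0,2,-1],
    [-0.12,-0.012,0,0,0,4,-1],
    [-0.18,-0.018,0,0,0,6,-1],
    [-0.24,-0.024,0,0,0,8,-1],
    [-0.3,-0.031,0,0,0,10,-1],
    [-0.36,-0.037,0,0,0,12,-1],
    [-0.42,-0.043,0,0,0,14,-1],
    [-0.48,-0.049,0,0,0,16,-1],
    [-0.54,-0.055,0,0,0,18,-1],
    [-0.6,-0.061,0,0,0,21.4,-1],
  ],
)

```text
clock: 16.35
position: [0.4568, -0.3436, 0.3007]
eef_rot: [0.0, 0.809, 0.588, 0.0]
force: [0.8, -0.4, 1.2]
gripper_width: 0.0852
```

Run:
```python
from h import *
C=(.4554,-.4126,.022,-17.9)
rows((*C[:2],.12,-17.9),C)
```

```text
(0.4554, -0.4126, 0.12, -17.9) -> [-0.0661  0.0199  0.1807] [ 0. -0. -0.]
(0.4554, -0.4126, 0.022, -17.9) -> [-0.0661  0.0198  0.2787] [ 0. -0. -0.]
```

>>> servo_tool(
  moves=[
    [-0.04,0.012,0.04,0,0,0,-1],
    [-0.066,0.02,0.1,0,0,0,-1],
    [-0.066,0.02,0.15,0,0,0,-1],
    [-0.066,0.02,0.2,0,0,0,-1],
    [-0.066,0.02,0.24,0,0,0,-1],
    [-0.066,0.02,0.27,0,0,0,-1],
    [-0.066,0.02,0.278,0,0,0,-1],
    [-0.066,0.02,0.278,0,0,0,-1],
    [-0.066,0.02,0.278,0,0,0,-1],
  ],
)

```text
clock: 17.48
position: [0.4567, -0.4112, 0.0241]
eef_rot: [0.001, 0.808, 0.589, 0.0]
force: [0.7, -0.5, 0.4]
gripper_width: 0.0852
```

>>> servo_tool(
  force=30,
  moves=[
    [0,0,0,0,0,0,1],
    [0,0,0,0,0,0,1],
    [0,0,0,0,0,0,1],
    [0,0,0,0,0,0,1],
    [0,0,0,0,0,0,1],
    [0,0,0,0,0,0,1],
  ],
)

```text
clock: 18.23
position: [0.4566, -0.411, 0.024]
eef_rot: [0.001, 0.808, 0.589, 0.0]
force: [-1.1, 1.6, 10.9]
gripper_width: 0.0646
```

Run:
```python
from h import *
a=robot.observe()["position"]
C=(*a,-17.9)
rows((*C[:2],.3,-17.9),(.47,.22,.30,3.5),cmd=C)
```

```text
(np.float64(0.4566199317297624), np.float64(-0.41102695704689046), 0.3, -17.9) -> [ 0.     0.    -0.276] [0. 0. 0.]
(0.47, 0.22, 0.3, 3.5) -> [ 0.6046 -0.1812 -0.276 ] [  0.    0.  -21.4]
```

>>> servo_tool(
  force=40,
  moves=[
    [0,0,-0.02,0,0,0,1],
    [0,0,-0.06,0,0,0,1],
    [0,0,-0.12,0,0,0,1],
    [0,0,-0.18,0,0,0,1],
    [0,0,-0.24,0,0,0,1],
    [0,0,-0.276,0,0,0,1],
    [0.03,-0.009,-0.276,0,0,-1,1],
    [0.08,-0.024,-0.276,0,0,-2,1],
    [0.13,-0.039,-0.276,0,0,-4,1],
  ],
)

```text
clock: 19.35
position: [0.4583, -0.2734, 0.299]
eef_rot: [0.0, 0.787, 0.617, 0.0]
force: [1.5, 0.2, -2.1]
gripper_width: 0.0628
```

Run:
```python
from h import *
a=robot.observe(); print(a["gripper_width"],a["force"])
rows((.47,.18,.30,3.5),(.47,.22,.30,3.5))
```

```text
0.06280342032843284 [ 1.5371415   0.15980655 -2.12415016]
(0.47, 0.18, 0.3, 3.5) -> [ 0.4431 -0.0968 -0.001 ] [  0.   -0.  -17.3]
(0.47, 0.22, 0.3, 3.5) -> [ 0.4819 -0.1063 -0.001 ] [  0.   -0.  -17.3]
```

>>> servo_tool(
  moves=[
    [0.05,-0.011,0,0,0,-2,1],
    [0.11,-0.024,0,0,0,-4,1],
    [0.165,-0.036,0,0,0,-6,1],
    [0.22,-0.048,0,0,0,-8,1],
    [0.275,-0.06,0,0,0,-10,1],
    [0.33,-0.072,0,0,0,-12,1],
    [0.385,-0.084,0,0,0,-15,1],
    [0.443,-0.097,0,0,0,-17.3,1],
    [0.443,-0.097,0,0,0,-17.3,1],
    [0.443,-0.097,0,0,0,-17.3,1],
  ],
)

```text
clock: 20.6
position: [0.4699, 0.1784, 0.2988]
eef_rot: [0.0, 0.685, 0.729, -0.0]
force: [1.1, -0.9, -2.3]
gripper_width: 0.0632
```

Run:
```python
from h import *
np.set_printoptions(precision=4,suppress=True)
st=robot.observe(); im=robot.get_image("wrist"); save(im,"w7"); T=c2w(im,st); P=cloud(im,T)
p=np.array(st["position"]); print(p,st["force"],st["gripper_width"])
q=st["eef_rot"]; R0=R.from_quat([q[1],q[2],q[3],q[0]]).as_matrix(); Q=(P-p)@R0  # tool coords
m=(abs(Q[...,0])<.03)&(abs(Q[...,1])<.03)&(abs(Q[...,2])<.035); 
nut=Q[m&(Q[...,0]>.0185)]; print("nut y",np.histogram(nut[:,1],np.arange(-.028,.028,.002)))
th=Q[m&(abs(Q[...,1]+.0045)<.006)]; print("thread x",np.percentile(th[:,0],[1,99]),"top z",np.percentile(th[:,2],[1,5]))
# reference to previous held: thread y mid offset
print("shoulders")
m=(abs(P[...,0]-.4735)<.013)&(abs(P[...,1]-.316)<.03)&(P[...,2]>.022)&(P[...,2]<.034); print(np.percentile(P[m],[1,50,99],axis=0), P[m].min(0),P[m].max(0))
```

```text
[0.4699 0.1784 0.2988] [ 1.1083 -0.9114 -2.3023] 0.06319015031044825
nut y (array([ 0,  0,  6, 41, 39, 42, 27,  0,  0,  0,  0,  0,  0,  0,  0,  0, 13,
       52, 43, 48, 26,  0,  0,  0,  0,  0,  0]), array([-0.028, -0.026, -0.024, -0.022, -0.02 , -0.018, -0.016, -0.014,
       -0.012, -0.01 , -0.008, -0.006, -0.004, -0.002, -0.   ,  0.002,
        0.004,  0.006,  0.008,  0.01 ,  0.012,  0.014,  0.016,  0.018,
        0.02 ,  0.022,  0.024,  0.026]))
thread x [-0.0131  0.0127] top z [-0.0099 -0.0093]
shoulders
[[0.4661 0.2905 0.0221]
 [0.473  0.3221 0.0267]
 [0.481  0.3398 0.029 ]] [0.4659 0.2902 0.022 ] [0.4814 0.3403 0.0298]
```

View pics/w7.png

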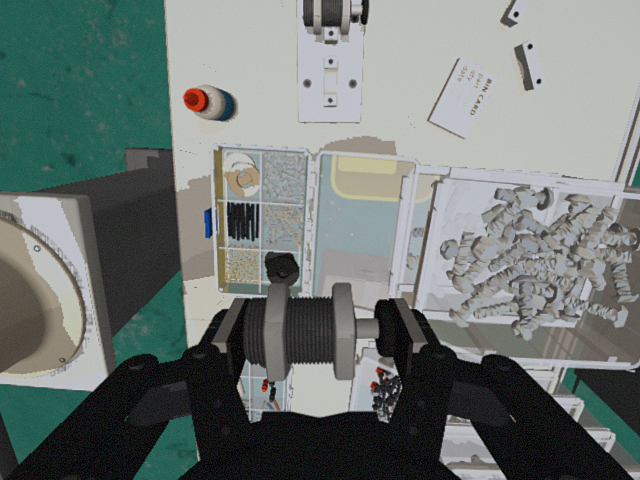

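Run:
```python
from h import *
rows((.4781,.3163,.11,3.5),(.4781,.3163,.0400,3.5))
```

```text
(0.4781, 0.3163, 0.11, 3.5) -> [0.1378 0.0164 0.1889] [-0.  0. -0.]
(0.4781, 0.3163, 0.04, 3.5) -> [0.1378 0.0164 0.2589] [-0.  0. -0.]
```

>>> servo_tool(
  moves=[
    [0.05,0.006,0.02,0,0,0,1],
    [0.1,0.012,0.06,0,0,0,1],
    [0.138,0.0165,0.11,0,0,0,1],
    [0.138,0.0165,0.16,0,0,0,1],
    [0.138,0.0165,0.19,0,0,0,1],
    [0.138,0.0165,0.22,0,0,0,1],
    [0.138,0.0165,0.24,0,0,0,1],
    [0.138,0.0165,0.251,0,0,0,1],
    [0.138,0.0165,0.251,0,0,0,1],
  ],
)

```text
clock: 21.78
position: [0.4786, 0.3165, 0.0476]
eef_rot: [-0.0, 0.686, 0.728, -0.0]
force: [0.4, 0.1, -3.6]
gripper_width: 0.0629
```

>>> servo_tool(
  moves=[
    [0,0,0.003,0,0,0,1],
    [0,0,0.006,0,0,0,1],
    [0,0,0.008,0,0,0,1],
    [0,0,0.008,0,0,0,1],
  ],
)

```text
clock: 22.28
position: [0.4786, 0.3177, 0.0402]
eef_rot: [0.0, 0.685, 0.728, 0.001]
force: [-0.6, 2.6, 2.7]
gripper_width: 0.063
```

>>> servo_tool(
  moves=[
    [0.001,0,0.0005,0,0,0,1],
    [0.001,0,0.0005,0,0,0,-0.6],
    [0.001,0,0,0,0,0,-0.8],
    [0.001,0,0,0,0,0,-0.9],
    [0.001,0,0,0,0,0,-0.9],
    [0.001,0,-0.02,0,0,0,-0.9],
    [0,0,-0.07,0,0,0,-0.9],
    [-0.03,0,-0.13,0,0,0,-1],
    [-0.06,0,-0.19,0,0,0,-1],
    [-0.1,0,-0.24,0,0,0,-1],
  ],
)

```text
clock: 23.52
position: [0.484, 0.2231, 0.2735]
eef_rot: [0.0, 0.685, 0.729, 0.0]
force: [2.4, 0.4, -1.0]
gripper_width: 0.0853
```

>>> servo_tool(
  moves=[
    [0,0,0,0,0,0,-1],
    [0,0,0,0,0,0,-1],
  ],
)

```text
clock: 23.78
position: [0.4838, 0.2237, 0.2711]
eef_rot: [-0.0, 0.685, 0.728, -0.0]
force: [0.0, 0.3, 0.2]
gripper_width: 0.0853
```

```bash
python3 chk.py w8
python3 - <<'E'
from h import *
for t in("oil_bottle","card_pad","tape_roll","scrap_tray"):
    pass
im=robot.get_image("top")
np.set_printoptions(precision=4,suppress=True)
for t,z in(("buffer_1",.02),("oil_bottle",0),("card_pad",0),("tape_roll",0)):
    print(t,[(round(d["p"],2),onplane(im,d["location"],z)[0]) for d in robot.pinpoint(t,"top")])
E
```

```text
[0.4838 0.2237 0.2711] [0.0147 0.3497 0.1697] 23.775
(0.4694, 0.3816) rect ((473.20806884765625, 381.47857666015625), (64.97444915771484, 46.62788772583008), 3.1202304363250732) z98 0.05555721183235933
 nut x [ 0  0  0 12 64 67 60 51  5  0  0  0  0  0  0  0  0  2 61 63 66 21  0  0
  0  0  0]
(0.4735, 0.316) rect ((478.8424072265625, 315.4195556640625), (64.3310775756836, 45.94406509399414), 3.814701557159424) z98 0.05598357407304901
 nut x [ 0  0  0  0 10 46 60 63 55  6  0  0  0  0  0  0  0  0  8 41 58 57 51  7
  0  0]
buffer_1 [(0.71, array([ 0.6103, -0.3433,  0.02  ])), (0.56, array([0.4669, 0.327 , 0.02  ])), (0.56, array([ 0.411 , -0.7343,  0.02  ])), (0.42, array([0.4688, 0.3813, 0.02  ]))]
oil_bottle []
card_pad [(0.64, array([0.6316, 0.3032, 0.    ]))]
tape_roll [(0.71, array([ 0.508, -0.541,  0.   ])), (0.51, array([0.4799, 0.3279, 0.    ]))]
```

View pics/w8.png

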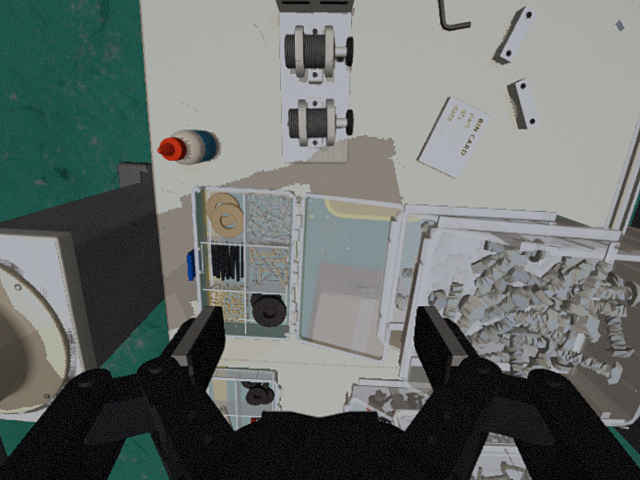

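```bash
python3 -c "
from workcell import robot
print(robot.hand_in())"
```

```text
the job is handed in; nothing more can be done
None
```

The job is done and handed in at about 24 s of the 72 s allowed. The dead buffer is in the scrap tray and the two firm ones are in the bracket saddles, caps toward the conveyor.

- **Dead buffer:** the buffer nearest the drawer stack closed to 52.6 mm at 20 N. It stayed in and went into the tray first. The other two held at 64.2 and 64.6 mm at 30 N, so they are firm.
- **Saddles:** the middle buffer is in the left saddle and the outer one in the right. In the last depth check their nut tops stood at 55.6 and 56.0 mm, against about 55.4 mm when fully seated. Both lie within a degree of the bracket's direction, with the block between the lock nuts. The right one sits roughly 1 mm toward the conveyor, within its 3 mm play.
- **Left alone:** I never moved to the oil bottle, card pad, tape roll or blue look-alike. The last top view did not detect the oil bottle, but it stands in the wrist picture. The top view put the card pad about 19 mm from its first reading, which I took as detector scatter and did not re-measure. The tape roll read within 8 mm.
- **Forces:** the highest wrist force I read was about 23 N, when the fingers closed on the first buffer. I only read forces at the end of each move call. The gripper was clear of everything at hand-in.

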